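# Seat the long spacer in the fixture's corner

## Task

On the dark grey locating fixture lie two aluminium spacer blocks. With the fingertips push the longer one back flat against the long steel rail while it is still outside the corner pocket, then slide it along the rail into the pocket until it sits flush against both the rail and the end stop, and leave it there. Only push it, never lift it off the plate or tip it, and leave the short spacer, the counter and the screwdriver where they are.

Things in the scene. Friction and masses are not known exactly. Their poses are not given: they have to be found in the camera images.
- fixture: Locating fixture, fixed to the bench: dark grey plate 200 x 335 x 12 mm (x -100..100, y -170..165 mm from its origin, which is at the underside) carrying steel bars 14 mm high. The rail, 18 mm thick, runs along y, its face to -x at x = 60 mm. The end stop closes its +y end, face to -y at y = 140 mm, 17 mm thick, 75 mm long from the rail. Screw heads stand 3 mm above the bars.
- corner (a point): Inner corner where rail face, end stop face and plate top meet (12 mm above the bench). Axes as the fixture's: +x into the rail, +y into the end stop, z up. The long spacer is home with its centre at x -20, y -30, z +12 mm from here, long side along y; 25 mm of its length then still stands out of the pocket to -y.
- mouth (a point): Middle of the pocket's mouth, on the plate; axes as the fixture's. A fixed lip 10 mm thick, 14 mm high and 35 mm long runs parallel to the rail back from the end stop, so that rail, stop and lip form a pocket 44 mm wide (x) and 35 mm deep (y), open to -y and above. This point is 22 mm from rail and lip, 35 mm from the end stop.
- spacer_long_center (a point): Centre (half-way up) of the longer aluminium spacer, a loose block 40 x 60 x 24 mm (x, y, z, own axes), about 0.15 kg, two dark bores on top. It starts flat on the plate, turned up to 0.35 rad from the rail, its centre 90 to 120 mm from the rail face and about 110 or about 240 mm (+-15) short of the end stop; the short spacer lies at the other of these spots.
- spacer_long: The longer spacer itself; origin at the centre of its underside, axes as at its centre.
- spacer_short_center (a point): Centre (half-way up) of the shorter spacer, same material, 40 x 36 x 24 mm (x, y, z, own axes), loose; it must stay where it lies.
- counter: White round tally counter, 46 mm across, 32 mm high, loose, on the bench off the fixture's +y end. Origin at the centre of its underside. Must stay.
- driver: Screwdriver with a red handle, 189 mm long, 28 mm thick, loose, lying on the bench across the fixture's -y end. Origin at the middle of its underside; handle toward its own +y. Must stay.
Things that resemble listed ones, but are neither listed nor needed, are in the scene too. Leave any brown, orange or red look-alike of the spacer_long alone.

How it is judged:
By the outcome, as a careful person would: the job done as asked, in the order asked, and still so for the second after the job is handed in, with the robot touching nothing.
It also fails if it takes over 51 s, if anything falls off the work surface, if the arm or the gripper's body presses on something with over 40 N, if the wrist force passes 120 N, or if a joint passes its speed limit or range.

## Robot

A 7-joint arm with a two-finger parallel gripper is mounted at the origin on the work surface; the furniture and walls round the work are solid. World frame = base frame: x ahead of the robot, y to its left, z up, the work surface at z = 0. Lengths are in m, angles in rad, forces in N, time in s.
With the tool pointing down it reaches from about 0.35 to 0.9 m from the base axis. Payload 8.1 kg.
Tool frame: the origin (TCP) lies at the centre of the arm's flange, where the gripper is bolted on; the fingertips stand 173 mm ahead of it and the grasp point (between the pads) lies 155 mm ahead of it; z points along the fingers, y is the direction in which the jaws open and shut (so a half turn about z gives the same grasp; the last joint's range is limited). The gripper opens to 85 mm and grips with 20 to 120 N. Pads are 22 mm wide; open, the fingers measure 114 mm over their backs; the gripper's body (76 mm by 85 mm) begins 54 mm behind the grasp point. The pads swing forward as they close: fully open they stand 13 mm farther back than shut.
Start: joints at [1.187, 0.434, 0.025, 1.573, -0.012, 1.134, -0.075], TCP at [0.173, -0.601, 0.405] pointing down, gripper open.
Joint ranges: [-2.62, 2.62], [-0.44, 2.09], [-1.27, 1.32], [0.08, 2.57], [-1.32, 4.46], [0.12, 2], [-2.74, 2.74]. Speed limits (rad/s): [2.22, 2.22, 3.01, 3.01, 3.14, 3.14, 3.14].

## Interface

Orientations are given as a unit quaternion [w, x, y, z].
In Python, from station import status, cams, ticket gives the robot as it stands. The module is installed in compiled form; this text tells all that it offers.
- The arm moves only by the tool jog_arm, never from a script. Its argument "motion" is a list of rows, each an object with "delta_pos": the shift along the world's x, y, z in mm, a list of three; "roll": the turn about the world's z in degrees. A call has 1 to 10 rows; each row shifts and turns the pose as measured when the row begins; what a row does not reach is not made up. A row lasts 1/12 s, in which the tool goes at most 41.7 mm and 7.16 degrees, less where a joint would pass 70% of its speed; a pose out of reach is approached as far as the arm can. A call is refused whole if a number of a shift passes 41.7 or a number of a turn 7.16, either way. A call with a gripper value outside its range is refused whole. "jaw" is the gripper's target within -1 to 1 (shut at 1, half-way at 0, fully open at -1), set as the call begins (left out, the last holds). The fingers move at their own pace and stop on an object; "grip_force" is the grip in N (left out, the last holds). Time passes only in rows, so rows that do not move let the fingers close. It gives the time, the measured TCP pose, the force and the opening at its end, in the units of the state.
- status.observe(): the state, without advancing time (a new reading comes with each control period).
- cams.grab_frame(name): name is "scene" or "top" or "wrist"; returns the picture (400x640x3 uint8, red, green, blue); there is no depth.
- cams.camera_info(name): a dict with "fx", "fy", "cx", "cy" (pixels), "D" ([k1, k2, p1, p2, k3] as OpenCV has them; the pictures are not rectified), "T" (4x4, takes a point from camera to world coordinates). Camera axes: x right, y down, z forward; pixel columns grow to the right and rows downward; lengths in m; the calibration is good to about 2 mm. A picture is of the moment at which its call begins: read the wrist's pose just before it. camera_info takes no time and is no camera call; for the wrist camera it gives the pose at the moment of the call.
- ticket.job_done(): hands the job in, once; it reports no verdict.
The state is a dict: "time": time; "q": joint angles; "qvel": joint speeds; "joint_torque": joint torques, N m; "eef_pos": TCP position; "eef_rot": TCP orientation; "wrist_force": force on the tool from outside, world axes, zero at the start; "ft_torque": the same for the moment, N m; "width": finger opening in m.
Only numpy, scipy, OpenCV 4.12 (cv2) and the standard library are available. Lean on these libraries where they do the work, as an engineer would, in place of code of your own. Each camera call takes 0.05 s, during which the arm holds its last target.

## Working session

There is one attempt and no reset: what is moved stays moved. The work goes in short steps, Python scripts to look and compute and a tool call to move; the robot and the scene stay as the last step left them, time stands still between calls to the robot, and variables do not carry over. Pictures are saved under pics/ and viewed, and the job is handed in when it is done.

Besides the shell and the picture viewer there is one more tool, called as name([rows], argument=value, ...), one row to a line, values as JSON. jog_arm: Moves the arm, as the interface text tells. Its arguments: {"type":"object","properties":{"motion":{"type":"array"},"jaw":{"type":"number"},"grip_force":{"type":"number"}},"required":["motion"]}

```bash
mkdir -p pics
cat > h.py <<'E'
from station import status, cams, ticket
import numpy as np, cv2
def ray(info,uv):
    K=np.array([[info['fx'],0,info['cx']],[0,info['fy'],info['cy']],[0,0,1]])
    p=cv2.undistortPoints(np.array(uv,float).reshape(-1,1,2),K,np.array(info['D'],float)).reshape(-1,2)
    T=np.array(info['T']); d=np.c_[p,np.ones(len(p))]@T[:3,:3].T
    return T[:3,3],d
def plane(info,uv,z):
    o,d=ray(info,uv); return o+d*((z-o[2])/d[:,2])[:,None]
def proj(info,P):
    K=np.array([[info['fx'],0,info['cx']],[0,info['fy'],info['cy']],[0,0,1]])
    Ti=np.linalg.inv(np.array(info['T'])); r,_=cv2.Rodrigues(Ti[:3,:3])
    return cv2.projectPoints(np.array(P,float).reshape(-1,1,3),r,Ti[:3,3],K,np.array(info['D'],float))[0].reshape(-1,2)
def save(im,n): cv2.imwrite('pics/'+n+'.png',cv2.cvtColor(im,cv2.COLOR_RGB2BGR))
E
python3 - <<'E'
from h import *
s=status.observe(); print(s['time'],s['eef_pos'],s['eef_rot'],s['width'])
for n in ['scene','top']:
    im=cams.grab_frame(n); save(im,n+'0'); np.save('pics/'+n+'0.npy',im)
    i=cams.camera_info(n); print(n,i['fx'],np.round(i['T'],3).tolist(),i['D'])
E
```

```text
0.0 [ 0.17311153 -0.60030349  0.40391819] [-7.70609746e-04  9.90165468e-01  1.39898953e-01 -1.89154916e-04] 0.0853803620007003
scene 385.16370536907897 [[0.621, -0.56, 0.549, 0.026], [-0.784, -0.433, 0.445, -0.397], [-0.011, -0.706, -0.708, 0.663], [0.0, 0.0, 0.0, 1.0]] [-0.03461089  0.          0.          0.          0.        ]
top 372.43688788448065 [[-0.093, -0.974, 0.207, 0.309], [-0.996, 0.092, -0.015, -0.03], [-0.005, -0.207, -0.978, 0.904], [0.0, 0.0, 0.0, 1.0]] [-0.05438341  0.          0.          0.          0.        ]
```

View pics/top0.png

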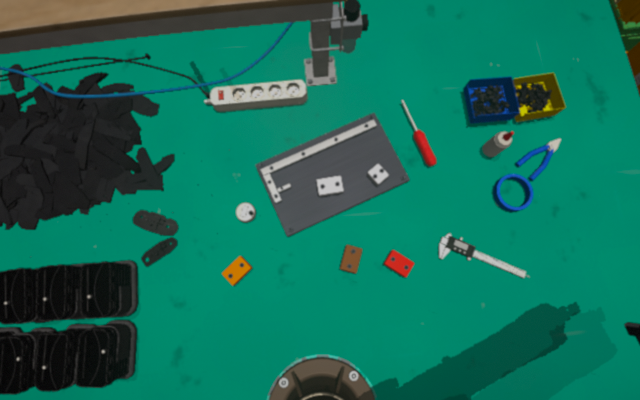

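View pics/scene0.png

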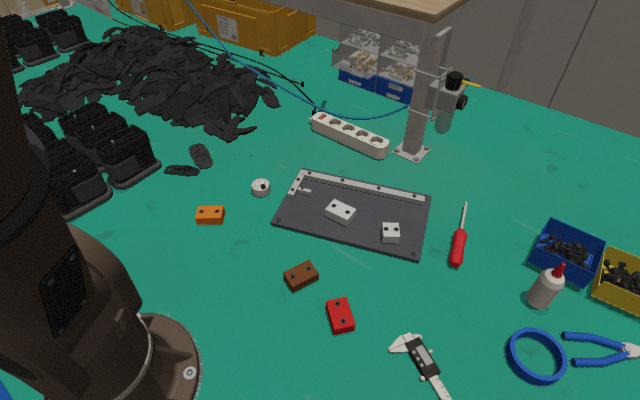

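Candidates in top: aluminium block (330,185), aluminium block (378,173), and off-fixture orange (237,270), brown (351,258), red (399,262) look-alikes. By description it is the longer aluminium one on the plate, (330,185), about 110 mm from the stop. I'll check this in a close crop.

Run:
```python
from h import *
im=np.load('pics/top0.npy')[100:245,230:420]; save(cv2.resize(im,None,fx=4,fy=4,interpolation=cv2.INTER_CUBIC),'topc')
im=np.load('pics/scene0.npy')[160:265,260:440]; save(cv2.resize(im,None,fx=4,fy=4,interpolation=cv2.INTER_CUBIC),'scenec')
```

```text
(no output)
```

View pics/topc.png

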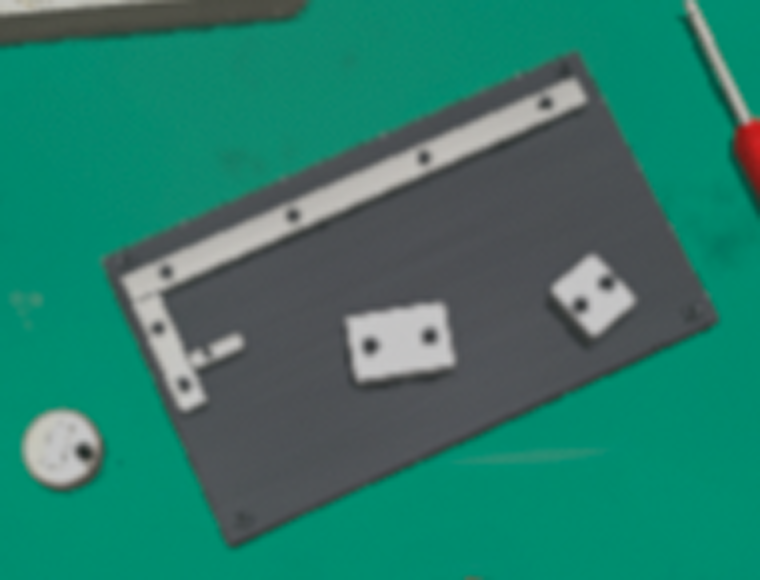

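View pics/scenec.png

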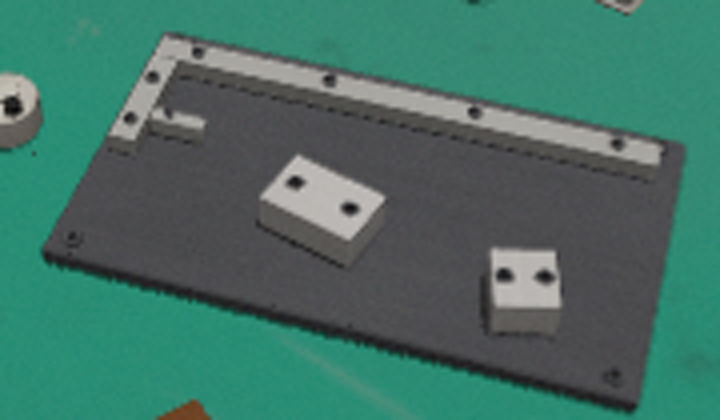

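```bash
cat > fit.py <<'E'
from h import *
from scipy.optimize import least_squares
def c2p(l,ox,oy): return [((u+.5)/4-.5+ox,(v+.5)/4-.5+oy) for u,v in l]
# fixture pts and crop pixels
M=[(-.1,.165,.012),(.1,.165,.012),(.1,-.170,.012),(-.1,-.170,.012)]
R=[(.078,.157,.026),(.06,-.17+0.0,.026)]
tu=c2p([(232,543),(108,258),(578,54),(717,318)],230,100)
su=c2p([(45,252),(166,36),(684,146),(636,404)],260,160)
it,is_=cams.camera_info('top'),cams.camera_info('scene')
def loc(p,P): # fixture->world
    c,s=np.cos(p[2]),np.sin(p[2]); P=np.array(P); return np.c_[p[0]+c*P[:,0]-s*P[:,1],p[1]+s*P[:,0]+c*P[:,1],P[:,2]]
for nm,f in [('top',lambda p:proj(it,loc(p,M))-tu),('scene',lambda p:proj(is_,loc(p,M))-su),('both',lambda p:np.r_[proj(it,loc(p,M))-tu,proj(is_,loc(p,M))-su])]:
    r=least_squares(lambda p:f(p).ravel(),[.55,0,.4]); print(nm,r.x,np.round(f(r.x),1).tolist())
fx=r.x; np.save('fx.npy',fx)
def inv(W):
    c,s=np.cos(fx[2]),np.sin(fx[2]); d=W[:,:2]-fx[:2]; return np.c_[c*d[:,0]+s*d[:,1],-s*d[:,0]+c*d[:,1]]
tl=c2p([(347,317),(441,302),(455,363),(358,382)],230,100)
sl=c2p([(298,155),(386,197),(348,241),(261,197)],260,160)
ts=c2p([(597,253),(636,299),(597,339),(550,295)],230,100)
ss=c2p([(489,248),(556,248),(560,305),(491,305)],260,160)
for n,i,u in [('topL',it,tl),('scL',is_,sl),('topS',it,ts),('scS',is_,ss)]:
    f=inv(plane(i,u,.036)); print(n,np.round(f*1e3).tolist(),'c',np.round(f.mean(0)*1e3,1),'edges',[np.round([1e3*np.hypot(*e),np.degrees(np.arctan2(e[1],e[0]))]) .tolist() for e in np.roll(f,-1,0)-f])
rt=c2p([(193,270),(586,102),(160,290),(200,402),(241,340)],230,100); print('rail top pts',np.round(inv(plane(it,rt,.026))*1e3))
E
python3 fit.py
```

```text
top [ 0.55219253 -0.077293    0.33897727] [[-0.7, 1.1], [-1.8, -0.4], [0.6, -1.7], [2.0, 0.5]]
scene [ 0.55280416 -0.07626144  0.34151448] [[-1.5, -0.0], [-0.6, -1.3], [1.0, -0.4], [1.0, 0.5]]
both [ 0.55240692 -0.0767976   0.34021789] [[-0.8, 1.1], [-2.0, -0.3], [0.3, -1.8], [1.8, 0.3], [-1.5, 0.1], [-0.5, -1.2], [1.2, -0.2], [1.1, 0.9]]
topL [[-6.0, 43.0], [-22.0, -12.0], [-59.0, -3.0], [-45.0, 54.0]] c [-33.1  20.6] edges [[57.0, -106.0], [39.0, 167.0], [59.0, 76.0], [41.0, -15.0]]
scL [[-4.0, 43.0], [-20.0, -13.0], [-58.0, -2.0], [-42.0, 53.0]] c [-30.9  20.2] edges [[59.0, -106.0], [40.0, 164.0], [57.0, 73.0], [39.0, -15.0]]
topS [[-34.0, -111.0], [-69.0, -120.0], [-82.0, -87.0], [-45.0, -73.0]] c [-57.5 -97.8] edges [[37.0, -167.0], [35.0, 111.0], [39.0, 20.0], [39.0, -73.0]]
scS [[-39.0, -76.0], [-28.0, -110.0], [-66.0, -119.0], [-78.0, -85.0]] c [-52.8 -97.4] edges [[36.0, -72.0], [40.0, -167.0], [36.0, 108.0], [40.0, 14.0]]
rail top pts [[  63.  116.]
 [  60. -152.]
 [  60.  139.]
 [ -14.  145.]
 [  10.  107.]]
```

The crop shows the 60 mm block at (330,185). It is 20.5 mm along the fixture y axis, turned −15°, and its −y end is farther from the rail. The shorter block is at (378,173). The tool's jaw axis is already within 3.5° of the fixture's y, so I'll go above the −x side of the long block.

jog_arm([
  {"delta_pos": [14, 25, 0], "roll": 0.5},
  {"delta_pos": [18, 31, 0], "roll": 0.5},
  {"delta_pos": [18, 31, 0], "roll": 0.5},
  {"delta_pos": [18, 31, 0], "roll": 0.5},
  {"delta_pos": [18, 31, 0], "roll": 0.5},
  {"delta_pos": [18, 31, 0], "roll": 0.5},
  {"delta_pos": [18, 31, 0], "roll": 0.4},
  {"delta_pos": [18, 31, 0], "roll": 0},
  {"delta_pos": [18, 31, 0], "roll": 0},
  {"delta_pos": [18, 31, 0], "roll": 0},
], jaw=0.4, grip_force=40)

```text
time: 0.93
eef_pos: [0.3459, -0.2879, 0.3997]
eef_rot: [-0.002, 0.987, 0.163, -0.004]
wrist_force: [0.7, -1.0, 1.1]
width: 0.026
```

jog_arm([
  {"delta_pos": [17, 28, 0], "roll": 0.4},
  {"delta_pos": [17, 28, 0], "roll": 0.3},
  {"delta_pos": [17, 28, 0]},
  {"delta_pos": [17, 28, -10]},
  {"delta_pos": [17, 28, -20]},
  {"delta_pos": [17, 28, -25]},
  {"delta_pos": [12, 20, -25]},
  {"delta_pos": [6, 8, -25]},
  {"delta_pos": [0, 0, -20]},
  {"delta_pos": [0, 0, 0]},
])

```text
invalid input
```

```bash
cat > st.py <<'E'
from h import *
fx=np.load('fx.npy')
s=status.observe(); p=np.array(s['eef_pos']); q=s['eef_rot']
c,si=np.cos(fx[2]),np.sin(fx[2]); d=p[:2]-fx[:2]
print('t',round(s['time'],2),'fix mm',np.round(1e3*np.array([c*d[0]+si*d[1],-si*d[0]+c*d[1]]),1),'z',round(p[2]*1e3,1),'yaw rel',round(np.degrees(2*np.arctan2(q[2],q[1])-fx[2]),2),'F',np.round(s['wrist_force'],1),'w',s['width'])
from scipy.spatial.transform import Rotation as Ro
Z=Ro.from_quat([q[1],q[2],q[3],q[0]]).as_matrix()[:,2]; t=(p+.173*Z)[:2]-fx[:2]
print('tool z',np.round(Z,4),'tip fix',np.round(1e3*np.array([c*t[0]+si*t[1],-si*t[0]+c*t[1]]),1), 'tip z',round(1e3*(p+.173*Z)[2],1))
E
python3 st.py
```

```text
t 0.93 fix mm [-265.1 -130.1] z 399.7 yaw rel -0.71 F [ 0.7 -1.   1.1] w 0.025998434795122358
tool z [-0.0083  0.0021 -1.    ] tip fix [-266.3 -129.3] tip z 226.7
```

Both fields are required in every row.

jog_arm([
  {"delta_pos": [17, 28, 0], "roll": 0.4},
  {"delta_pos": [17, 28, 0], "roll": 0.3},
  {"delta_pos": [17, 28, 0], "roll": 0},
  {"delta_pos": [17, 28, -10], "roll": 0},
  {"delta_pos": [17, 28, -20], "roll": 0},
  {"delta_pos": [17, 28, -25], "roll": 0},
  {"delta_pos": [12, 20, -25], "roll": 0},
  {"delta_pos": [6, 8, -25], "roll": 0},
  {"delta_pos": [0, 0, -20], "roll": 0},
  {"delta_pos": [0, 0, 0], "roll": 0},
])

```text
time: 1.77
eef_pos: [0.4724, -0.0716, 0.2715]
eef_rot: [-0.002, 0.985, 0.175, -0.0]
wrist_force: [-0.7, 0.9, -0.1]
width: 0.0255
```

```bash
python3 st.py
```

```text
t 1.77 fix mm [-73.7  31.6] z 271.5 yaw rel 0.7 F [-0.7  0.9 -0.1] w 0.025451747387087695
tool z [-9.0e-04  4.4e-03 -1.0e+00] tip fix [-73.6  32.4] tip z 98.5
```

jog_arm([
  {"delta_pos": [-3, -10, 0], "roll": -0.7},
  {"delta_pos": [-2, -10, -10], "roll": 0},
  {"delta_pos": [0, 0, -20], "roll": 0},
  {"delta_pos": [0, 0, -20], "roll": 0},
  {"delta_pos": [0, 0, -15], "roll": 0},
  {"delta_pos": [0, 0, 0], "roll": 0},
  {"delta_pos": [0, 0, 0], "roll": 0},
])

```text
time: 2.35
eef_pos: [0.4664, -0.1024, 0.2083]
eef_rot: [0.001, 0.987, 0.164, 0.002]
wrist_force: [-0.1, -0.2, 0.5]
width: 0.0257
```

```bash
python3 st.py
python3 - <<'E'
from h import *
for n in ['scene','wrist']:
    save(cams.grab_frame(n),n+'1')
E
```

```text
t 2.35 fix mm [-89.7   4.6] z 208.3 yaw rel -0.66 F [-0.1 -0.2  0.5] w 0.02568439610133559
tool z [ 4.9e-03 -9.0e-04 -1.0e+00] tip fix [-88.9   4.1] tip z 35.3
```

View pics/wrist1.png

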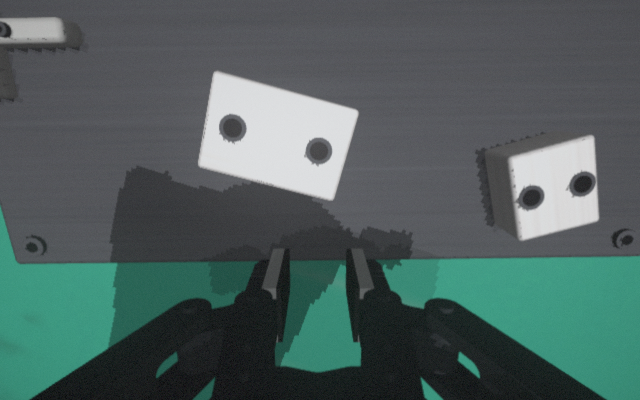

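View pics/scene1.png

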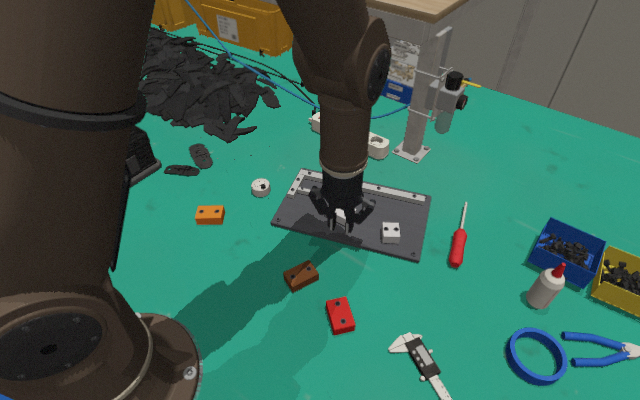

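jog_arm([
  {"delta_pos": [-1, 9, 0], "roll": 0.6},
  {"delta_pos": [0, 0, -8], "roll": 0},
  {"delta_pos": [0, 0, -8], "roll": 0},
  {"delta_pos": [0, 0, 0], "roll": 0},
  {"delta_pos": [0, 0, 0], "roll": 0},
])

```text
time: 2.87
eef_pos: [0.4668, -0.0925, 0.1947]
eef_rot: [0.002, 0.986, 0.169, 0.006]
wrist_force: [-0.9, -0.1, 0.1]
width: 0.0258
```

```bash
python3 st.py
```

```text
t 2.87 fix mm [-86.   13.8] z 194.7 yaw rel 0.01 F [-0.9 -0.1  0.1] w 0.025760637836390987
tool z [ 0.0123 -0.0017 -0.9999] tip fix [-84.1  12.8] tip z 21.7
```

jog_arm([
  {"delta_pos": [0, 0, -4], "roll": 0},
  {"delta_pos": [4, 1.4, 0], "roll": 0},
  {"delta_pos": [6.6, 2.3, 0], "roll": 0},
  {"delta_pos": [6.6, 2.3, 0], "roll": 0},
  {"delta_pos": [6.6, 2.3, 0], "roll": 0},
  {"delta_pos": [6.6, 2.3, 0], "roll": 0},
  {"delta_pos": [6.6, 2.3, 0], "roll": 0},
  {"delta_pos": [6.6, 2.3, 0], "roll": 0},
  {"delta_pos": [0, 0, 0], "roll": 0},
])

```text
time: 3.62
eef_pos: [0.5159, -0.0751, 0.1903]
eef_rot: [0.002, 0.985, 0.17, 0.006]
wrist_force: [0.8, 0.1, 0.5]
width: 0.0253
```

```bash
python3 st.py
python3 - <<'E'
from h import *
for n in ['wrist']:
    save(cams.grab_frame(n),n+'2')
E
```

```text
t 3.62 fix mm [-33.9  13.8] z 190.3 yaw rel 0.05 F [0.8 0.1 0.5] w 0.025335461458849677
tool z [ 0.0125 -0.0015 -0.9999] tip fix [-31.9  12.8] tip z 17.3
```

View pics/wrist2.png

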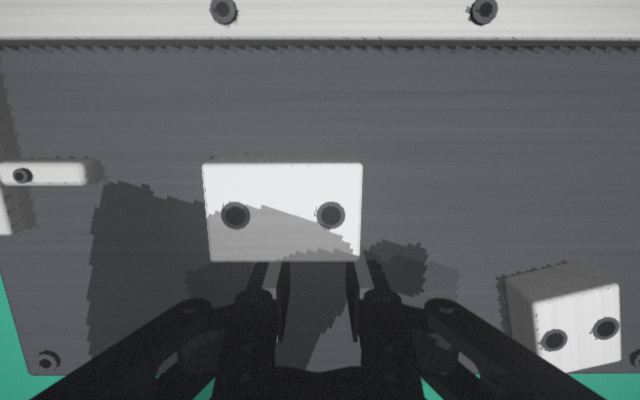

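The block is square to the fingers, about 40 mm short of the rail. I'll continue pushing, slowing near contact.

jog_arm([
  {"delta_pos": [6, 2.1, 0], "roll": 0},
  {"delta_pos": [6.6, 2.3, 0], "roll": 0},
  {"delta_pos": [6.6, 2.3, 0], "roll": 0},
  {"delta_pos": [6.6, 2.3, 0], "roll": 0},
  {"delta_pos": [5, 1.8, 0], "roll": 0},
  {"delta_pos": [3, 1.1, 0], "roll": 0},
  {"delta_pos": [2, 0.7, 0], "roll": 0},
  {"delta_pos": [0, 0, 0], "roll": 0},
])

```text
time: 4.33
eef_pos: [0.5542, -0.0615, 0.1899]
eef_rot: [0.002, 0.986, 0.17, 0.005]
wrist_force: [0.8, -0.0, 0.5]
width: 0.0256
```

```bash
python3 st.py
```

```text
t 4.33 fix mm [ 6.8 13.8] z 189.9 yaw rel 0.03 F [ 0.8 -0.   0.5] w 0.025582196891874687
tool z [ 0.0103 -0.0019 -0.9999] tip fix [ 8.3 12.9] tip z 17.0
```

jog_arm([
  {"delta_pos": [1.5, 0.5, 0], "roll": 0},
  {"delta_pos": [1.5, 0.5, 0], "roll": 0},
  {"delta_pos": [0, 0, 0], "roll": 0},
])

```text
time: 4.58
eef_pos: [0.5568, -0.0607, 0.1898]
eef_rot: [0.002, 0.986, 0.169, 0.004]
wrist_force: [-0.3, -0.5, 0.1]
width: 0.0258
```

```bash
python3 st.py
python3 - <<'E'
from h import *
for n in ['wrist']:
    save(cams.grab_frame(n),n+'3')
E
```

```text
t 4.58 fix mm [ 9.6 13.7] z 189.8 yaw rel 0.02 F [-0.3 -0.5  0.1] w 0.025759962145492993
tool z [ 0.009  -0.0022 -1.    ] tip fix [10.9 12.8] tip z 16.8
```

View pics/wrist3.png

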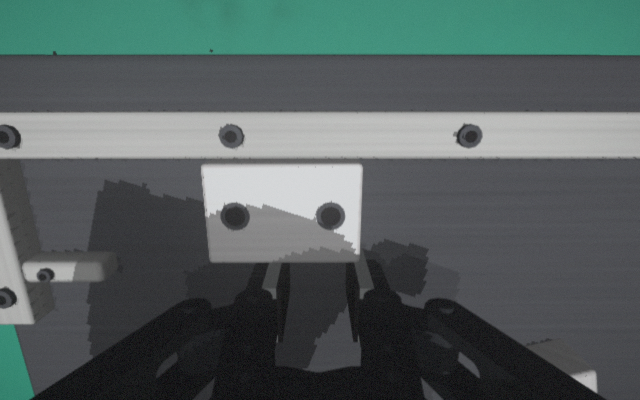

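The block edge at row 164 still shows a small gap to the rail at row 158. I'll keep pushing until the force rises.

jog_arm([
  {"delta_pos": [1.5, 0.5, 0], "roll": 0},
  {"delta_pos": [1.5, 0.5, 0], "roll": 0},
  {"delta_pos": [0, 0, 0], "roll": 0},
])

```text
time: 4.88
eef_pos: [0.5576, -0.0606, 0.1894]
eef_rot: [0.002, 0.986, 0.169, 0.001]
wrist_force: [-0.5, -0.8, 0.4]
width: 0.0255
```

```bash
python3 st.py
```

```text
t 4.88 fix mm [10.3 13.5] z 189.4 yaw rel -0.04 F [-0.5 -0.8  0.4] w 0.02551154852345881
tool z [ 0.0034 -0.0036 -1.    ] tip fix [10.6 12.8] tip z 16.4
```

jog_arm([
  {"delta_pos": [2.8, 1, 0], "roll": 0},
  {"delta_pos": [2.8, 1, 0], "roll": 0},
])

```text
time: 5.05
eef_pos: [0.5595, -0.0601, 0.1886]
eef_rot: [0.002, 0.986, 0.168, -0.004]
wrist_force: [-9.9, -2.2, 7.3]
width: 0.0255
```

```bash
python3 st.py
python3 - <<'E'
from h import *
im=cams.grab_frame('wrist')
save(im,'wrist4'); save(cv2.resize(im[130:280,160:400],None,fx=3,fy=3),'wrist4c')
E
```

```text
t 5.05 fix mm [12.3 13.4] z 188.6 yaw rel -0.11 F [-9.9 -2.2  7.3] w 0.025464994270356277
tool z [-0.0065 -0.0061 -1.    ] tip fix [10.9 12.8] tip z 15.6
```

View pics/wrist4c.png

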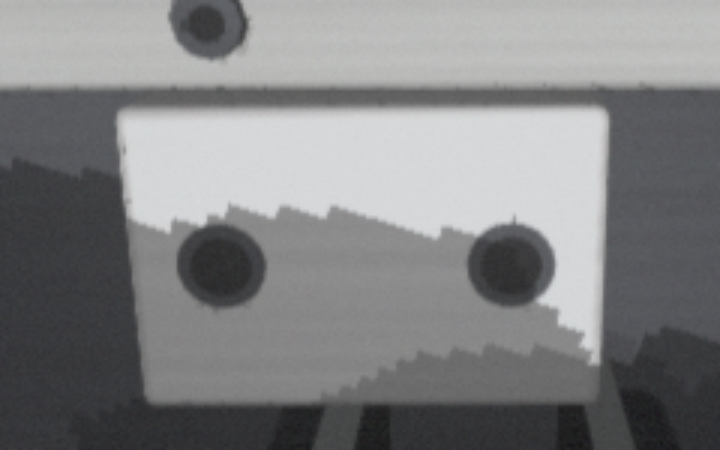

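```bash
cat > wb.py <<'E'
from h import *
import sys
fx=np.load('fx.npy')
def inv(W):
    c,s=np.cos(fx[2]),np.sin(fx[2]); d=W[:,:2]-fx[:2]; return np.c_[c*d[:,0]+s*d[:,1],-s*d[:,0]+c*d[:,1]]
def show(uv,z,cam='wrist'): print(np.round(1e3*inv(plane(cams.camera_info(cam),uv,z)),1).tolist())
E
python3 - <<'E'
from wb import *
show([(362,166),(199,166.5),(209,264),(359.5,264)],.036)
show([(200,159),(360,159)],.026)
E
```

```text
[[60.4, -4.1], [60.4, 54.2], [21.8, 54.3], [21.6, -4.5]]
[[61.3, 56.9], [61.2, -4.5]]
```

jog_arm([
  {"delta_pos": [-8, -2.8, 0], "roll": 0},
  {"delta_pos": [-12, -4.2, 2], "roll": 0},
  {"delta_pos": [-12, -4.2, 10], "roll": 0},
  {"delta_pos": [0, 0, 25], "roll": 0},
  {"delta_pos": [0, 0, 25], "roll": 0},
  {"delta_pos": [0, 0, 0], "roll": 0},
  {"delta_pos": [0, 0, 0], "roll": 0},
], jaw=1)

```text
time: 5.68
eef_pos: [0.5249, -0.0721, 0.252]
eef_rot: [0.002, 0.986, 0.168, -0.003]
wrist_force: [-0.2, -0.1, -0.2]
width: -0.0002
```

```bash
python3 st.py;  python3 - <<'E'
from h import *
for n in ['wrist']:
    save(cams.grab_frame(n),n+'5')
E
```

```text
t 5.68 fix mm [-24.4  13.6] z 252.0 yaw rel -0.12 F [-0.2 -0.1 -0.2] w -0.00018325124817974046
tool z [-0.005  -0.0056 -1.    ] tip fix [-25.5  13. ] tip z 79.0
```

View pics/wrist5.png

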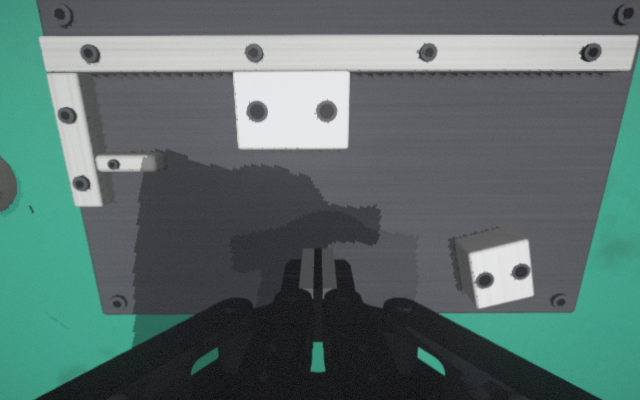

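jog_arm([
  {"delta_pos": [15, -4.2, 0], "roll": 0.1},
  {"delta_pos": [15, -4.2, 0], "roll": 0},
  {"delta_pos": [15, -4.2, 0], "roll": 0},
  {"delta_pos": [15, -4.2, 0], "roll": 0},
  {"delta_pos": [15, -4.2, 0], "roll": 0},
  {"delta_pos": [0, 0, -12], "roll": 0},
  {"delta_pos": [0, 0, -12], "roll": 0},
  {"delta_pos": [0, 0, 0], "roll": 0},
  {"delta_pos": [0, 0, 0], "roll": 0},
])

```text
time: 6.48
eef_pos: [0.6001, -0.0931, 0.2183]
eef_rot: [0.001, 0.985, 0.17, -0.006]
wrist_force: [0.6, 0.3, -0.3]
width: 0.0
```

```bash
python3 st.py;  python3 - <<'E'
from h import *
for n in ['wrist']:
    save(cams.grab_frame(n),n+'6')
E
```

```text
t 6.48 fix mm [ 39.6 -31.3] z 218.3 yaw rel 0.09 F [ 0.6  0.3 -0.3] w 4.707247024337757e-05
tool z [-0.011  -0.0046 -0.9999] tip fix [ 37.5 -31.4] tip z 45.3
```

View pics/wrist6.png

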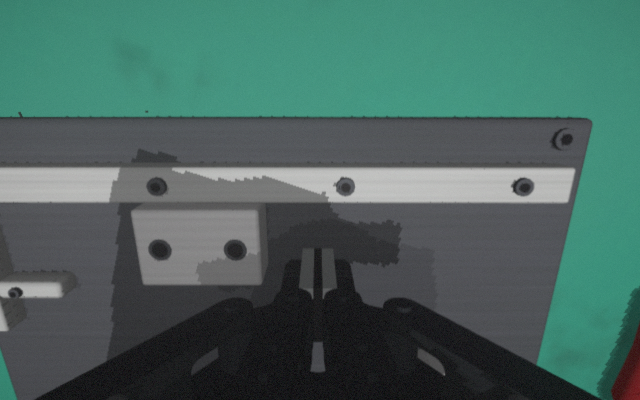

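jog_arm([
  {"delta_pos": [1.5, 0.5, -8], "roll": 0},
  {"delta_pos": [1, 0.3, -8], "roll": 0},
  {"delta_pos": [0, 0, -6], "roll": 0},
  {"delta_pos": [0, 0, 0], "roll": 0},
])

```text
time: 6.87
eef_pos: [0.6012, -0.0915, 0.1945]
eef_rot: [0.001, 0.985, 0.17, -0.006]
wrist_force: [-0.7, 0.3, -0.1]
width: -0.0001
```

```bash
python3 st.py
```

```text
t 6.87 fix mm [ 41.1 -30.2] z 194.5 yaw rel 0.13 F [-0.7  0.3 -0.1] w -0.0001381252919443874
tool z [-0.012  -0.0045 -0.9999] tip fix [ 38.9 -30.2] tip z 21.5
```

jog_arm([
  {"delta_pos": [-1.5, 4.5, -2], "roll": 0},
  {"delta_pos": [-1.9, 5.6, 0], "roll": 0},
  {"delta_pos": [-1.9, 5.6, 0], "roll": 0},
  {"delta_pos": [-1.9, 5.6, 0], "roll": 0},
  {"delta_pos": [-1.9, 5.6, 0], "roll": 0},
  {"delta_pos": [-1.9, 5.6, 0], "roll": 0},
  {"delta_pos": [-1.9, 5.6, 0], "roll": 0},
  {"delta_pos": [-1.9, 5.6, 0], "roll": 0},
  {"delta_pos": [0, 0, 0], "roll": 0},
])

```text
time: 7.62
eef_pos: [0.5845, -0.0423, 0.1931]
eef_rot: [0.001, 0.985, 0.171, -0.006]
wrist_force: [1.0, 0.4, 0.3]
width: -0.0001
```

```bash
python3 st.py;  python3 - <<'E'
from h import *
for n in ['wrist']:
    save(cams.grab_frame(n),n+'7')
E
```

```text
t 7.62 fix mm [41.8 21.8] z 193.1 yaw rel 0.19 F [1.  0.4 0.3] w -9.113087633622413e-05
tool z [-0.0111 -0.0043 -0.9999] tip fix [39.8 21.7] tip z 20.1
```

View pics/wrist7.png

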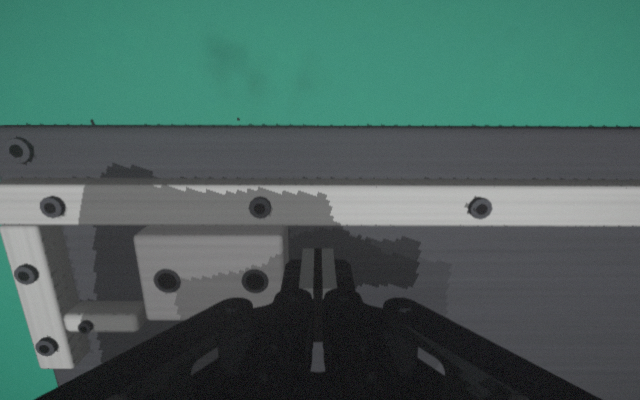

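Run:
```python
from wb import *
im=cv2.imread('pics/wrist7.png'); cv2.imwrite('pics/wrist7c.png',cv2.resize(im[180:345,50:330],None,fx=2.8,fy=2.8))
show([(135,235),(286,230),(147,320)],.036); show([(0,226),(300,226),(143,304),(143,329)],.026)
```

```text
[[60.8, 92.4], [63.1, 32.6], [21.4, 93.4]]
[[60.5, 154.9], [60.9, 27.6], [22.6, 99.7], [9.1, 101.7]]
```

View pics/wrist7c.png

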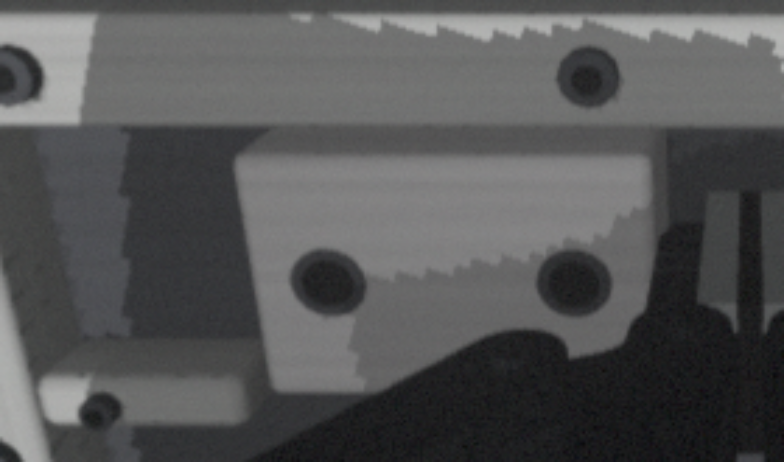

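The block is parallel to the rail, with its side face meeting it. Its +y end is at y≈93, about 47 mm to go. I'll continue.

jog_arm([
  {"delta_pos": [-1.4, 4.3, -1], "roll": 0},
  {"delta_pos": [-1.9, 5.6, 0], "roll": 0},
  {"delta_pos": [-1.9, 5.6, 0], "roll": 0},
  {"delta_pos": [-1.9, 5.6, 0], "roll": 0},
  {"delta_pos": [-1.9, 5.6, 0], "roll": 0},
  {"delta_pos": [-1.9, 5.6, 0], "roll": 0},
  {"delta_pos": [-1, 3, 0], "roll": 0},
  {"delta_pos": [0, 0, 0], "roll": 0},
])

```text
time: 8.33
eef_pos: [0.5717, -0.005, 0.1922]
eef_rot: [0.002, 0.985, 0.17, -0.006]
wrist_force: [1.0, -0.9, -0.1]
width: 0.0001
```

```bash
python3 st.py
```

```text
t 8.33 fix mm [42.1 61.2] z 192.2 yaw rel 0.09 F [ 1.  -0.9 -0.1] w 9.816845227579087e-05
tool z [-0.0104 -0.0058 -0.9999] tip fix [40.1 60.8] tip z 19.3
```

jog_arm([
  {"delta_pos": [-0.7, 2, 0], "roll": 0},
  {"delta_pos": [-0.7, 2, 0], "roll": 0},
  {"delta_pos": [-0.7, 2, 0], "roll": 0},
  {"delta_pos": [-0.7, 2, 0], "roll": 0},
])

```text
time: 8.67
eef_pos: [0.5694, 0.0013, 0.1924]
eef_rot: [0.004, 0.986, 0.169, -0.005]
wrist_force: [3.5, -11.2, 0.9]
width: 0.0
```

```bash
python3 st.py;  python3 - <<'E'
from h import *
for n in ['wrist']:
    save(cams.grab_frame(n),n+'8')
E
```

```text
t 8.67 fix mm [42.1 67.9] z 192.4 yaw rel -0.01 F [  3.5 -11.2   0.9] w 7.075700587353832e-06
tool z [-0.0091 -0.0087 -0.9999] tip fix [40.1 67.1] tip z 19.4
```

View pics/wrist8.png

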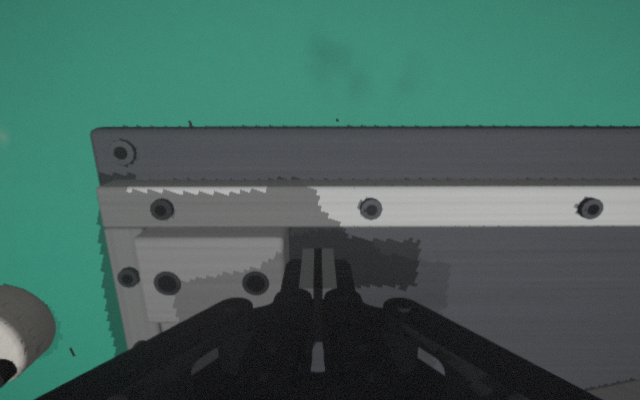

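11.7 N reaction from the end stop at the expected position. I'll back off, rise and inspect.

jog_arm([
  {"delta_pos": [2, -5.7, 0], "roll": 0},
  {"delta_pos": [4, -11.3, 0], "roll": 0},
  {"delta_pos": [4, -11.3, 5], "roll": 0},
  {"delta_pos": [0, 0, 20], "roll": 0},
  {"delta_pos": [-8, -3, 30], "roll": 0},
  {"delta_pos": [-20, -7, 30], "roll": 0},
  {"delta_pos": [-25, -9, 20], "roll": 0},
  {"delta_pos": [-15, 10, 0], "roll": 0},
  {"delta_pos": [-5, 14, 0], "roll": 0},
  {"delta_pos": [0, 0, 0], "roll": 0},
])

```text
time: 9.55
eef_pos: [0.5068, -0.0319, 0.3031]
eef_rot: [0.004, 0.986, 0.165, -0.004]
wrist_force: [0.7, 0.6, 0.0]
width: -0.0001
```

```bash
python3 st.py;  python3 - <<'E'
from h import *
for n in ['wrist','top','scene']:
    im=cams.grab_frame(n); save(im,n+'9')
    if n!='wrist':
        c=im[100:245,230:420] if n=='top' else im[160:265,260:440]
        save(cv2.resize(c,None,fx=4,fy=4,interpolation=cv2.INTER_CUBIC),n+'9c')
E
```

```text
t 9.55 fix mm [-28.   57.6] z 303.1 yaw rel -0.5 F [0.7 0.6 0. ] w -8.746023575649764e-05
tool z [-0.0076 -0.0086 -0.9999] tip fix [-29.7  56.6] tip z 130.1
```

View pics/wrist9.png

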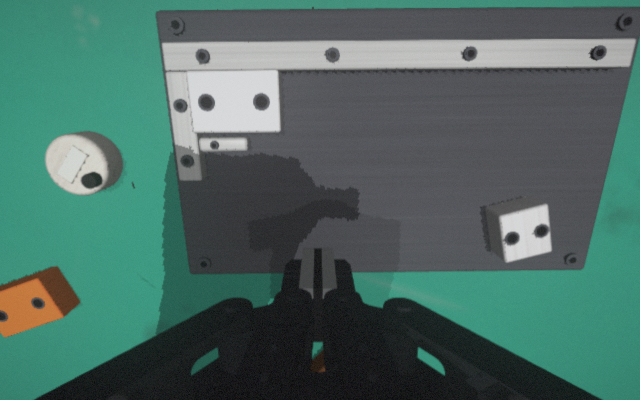

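View pics/scene9c.png

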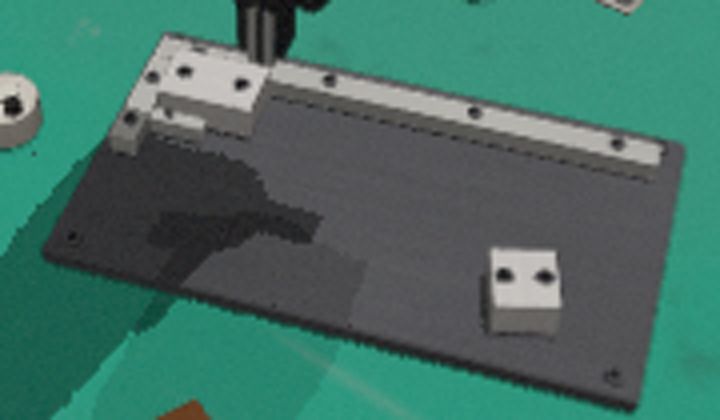

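Run:
```python
from wb import *
im=cv2.imread('pics/wrist9.png'); cv2.imwrite('pics/wrist9c.png',cv2.resize(im[40:190,150:310],None,fx=4.8,fy=4,interpolation=cv2.INTER_CUBIC)[:, :])
```

```text
(no output)
```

View pics/wrist9c.png

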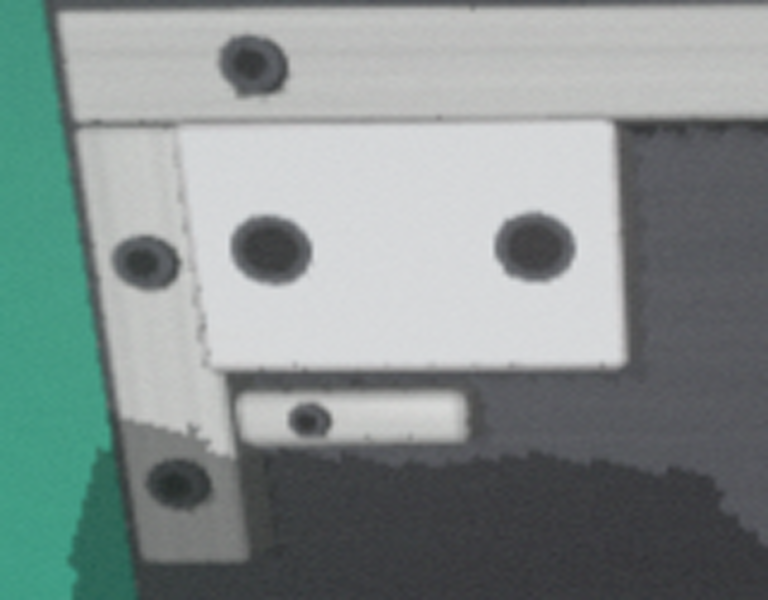

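It looks flush on both faces. I'll confirm by feel with a gentle +x nudge on the protruding part, then a last +y push.

jog_arm([
  {"delta_pos": [1, 9, 0], "roll": 0.5},
  {"delta_pos": [1, 10, 0], "roll": 0},
  {"delta_pos": [1, 8, -15], "roll": 0},
  {"delta_pos": [0, 0, -25], "roll": 0},
  {"delta_pos": [0, 0, -20], "roll": 0},
  {"delta_pos": [0, 0, 0], "roll": 0},
  {"delta_pos": [0, 0, 0], "roll": 0},
])

```text
time: 10.28
eef_pos: [0.5156, 0.0001, 0.2376]
eef_rot: [0.002, 0.985, 0.171, -0.005]
wrist_force: [-0.7, -0.0, 0.4]
width: -0.0002
```

```bash
python3 st.py
```

```text
t 10.28 fix mm [-9.1 84.8] z 237.6 yaw rel 0.21 F [-0.7 -0.   0.4] w -0.00024130143081152531
tool z [-0.0093 -0.0066 -0.9999] tip fix [-11.   84.2] tip z 64.6
```

jog_arm([
  {"delta_pos": [-1, 3, 0], "roll": 0},
  {"delta_pos": [0, 0, -14], "roll": 0},
  {"delta_pos": [0, 0, -14], "roll": 0},
  {"delta_pos": [0, 0, -12], "roll": 0},
  {"delta_pos": [0, 0, 0], "roll": 0},
  {"delta_pos": [0, 0, 0], "roll": 0},
])

```text
time: 10.78
eef_pos: [0.5177, 0.0064, 0.2018]
eef_rot: [0.002, 0.985, 0.172, -0.002]
wrist_force: [0.2, -0.4, -0.2]
width: 0.0
```

```bash
python3 st.py
```

```text
t 10.78 fix mm [-4.9 90. ] z 201.8 yaw rel 0.28 F [ 0.2 -0.4 -0.2] w 4.898205189804878e-05
tool z [-0.0024 -0.0052 -1.    ] tip fix [-5.6 89.3] tip z 28.8
```

jog_arm([
  {"delta_pos": [0.5, -1.5, -5], "roll": -0.2},
  {"delta_pos": [0, 0, -4], "roll": 0},
  {"delta_pos": [2, 0.7, 0], "roll": 0},
  {"delta_pos": [2, 0.7, 0], "roll": 0},
  {"delta_pos": [2, 0.7, 0], "roll": 0},
  {"delta_pos": [2, 0.7, 0], "roll": 0},
])

```text
time: 11.28
eef_pos: [0.5283, 0.0079, 0.1958]
eef_rot: [0.003, 0.986, 0.169, 0.001]
wrist_force: [0.6, 0.9, -0.2]
width: 0.0
```

```bash
python3 st.py
```

```text
t 11.28 fix mm [ 5.5 87.9] z 195.8 yaw rel 0.01 F [ 0.6  0.9 -0.2] w 1.128089566224019e-05
tool z [ 0.0028 -0.005  -1.    ] tip fix [ 5.7 86.9] tip z 22.8
```

jog_arm([
  {"delta_pos": [1.9, 0.7, -1], "roll": 0},
  {"delta_pos": [1.9, 0.7, 0], "roll": 0},
  {"delta_pos": [1.9, 0.7, 0], "roll": 0},
  {"delta_pos": [1.9, 0.7, 0], "roll": 0},
])

```text
time: 11.62
eef_pos: [0.5343, 0.01, 0.1944]
eef_rot: [0.003, 0.986, 0.169, -0.003]
wrist_force: [-5.6, -1.9, 4.1]
width: -0.0002
```

```bash
python3 st.py
```

```text
t 11.62 fix mm [11.9 87.8] z 194.4 yaw rel -0.03 F [-5.6 -1.9  4.1] w -0.00016234332443714107
tool z [-0.0042 -0.0075 -1.    ] tip fix [10.8 86.8] tip z 21.4
```

jog_arm([
  {"delta_pos": [-5, -1.7, 0], "roll": 0},
  {"delta_pos": [-12, -4, 0], "roll": 0},
  {"delta_pos": [-8, -3, 10], "roll": 0},
  {"delta_pos": [0, 0, 25], "roll": 0},
  {"delta_pos": [0, 0, 35], "roll": 0},
  {"delta_pos": [0, -15, 30], "roll": 0},
  {"delta_pos": [0, -20, 10], "roll": 0},
  {"delta_pos": [0, 0, 0], "roll": 0},
  {"delta_pos": [0, 0, 0], "roll": 0},
])

```text
time: 12.37
eef_pos: [0.505, -0.0346, 0.3126]
eef_rot: [0.003, 0.985, 0.171, -0.003]
wrist_force: [-0.4, 0.7, -0.4]
width: -0.0001
```

```bash
python3 st.py;  python3 - <<'E'
from wb import *
im=cams.grab_frame('wrist'); save(im,'wrist10')
c=proj(cams.camera_info('wrist'),[list(np.r_[fx[:2]+np.array([[np.cos(fx[2]),-np.sin(fx[2])],[np.sin(fx[2]),np.cos(fx[2])]])@[.04,.11],.036])])[0]
print(c); u,v=int(c[0]),int(c[1]); 
save(cv2.resize(im[max(v-75,0):v+75,max(u-80,0):u+90],None,fx=4.5,fy=4,interpolation=cv2.INTER_CUBIC),'wrist10c'); save(cams.grab_frame('top'),'top10')
E
```

```text
t 12.37 fix mm [-30.6  55.6] z 312.6 yaw rel 0.15 F [-0.4  0.7 -0.4] w -0.00013281669771695117
tool z [-0.004  -0.0074 -1.    ] tip fix [-31.7  54.7] tip z 139.6
[233.88813363  98.87866015]
```

View pics/wrist10c.png

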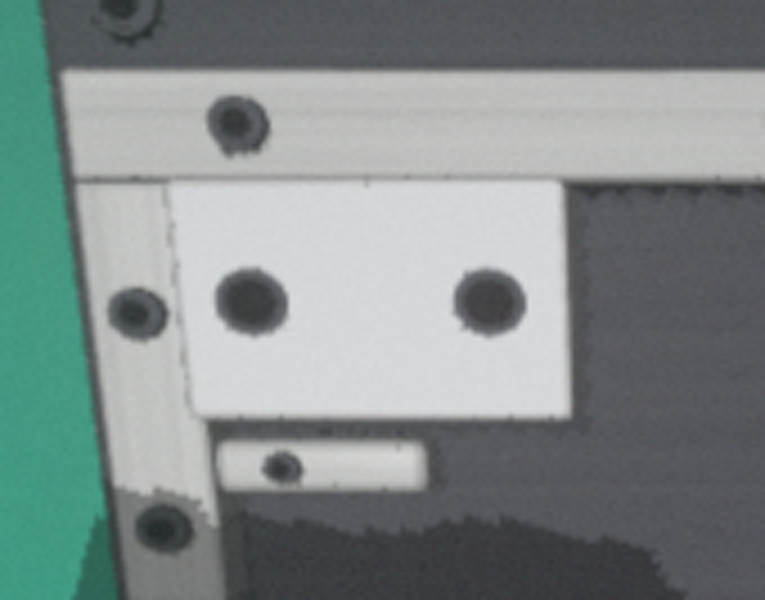

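View pics/wrist10.png

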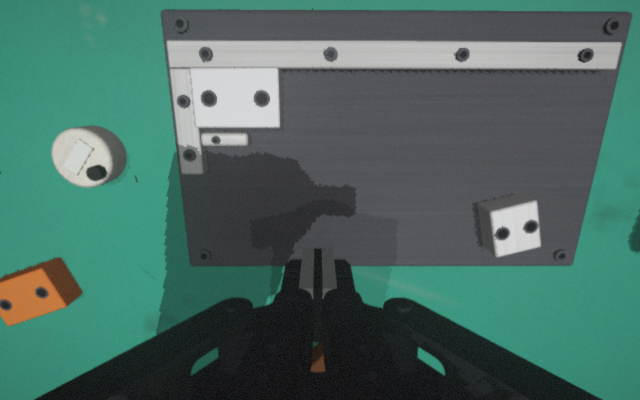

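View pics/top10.png

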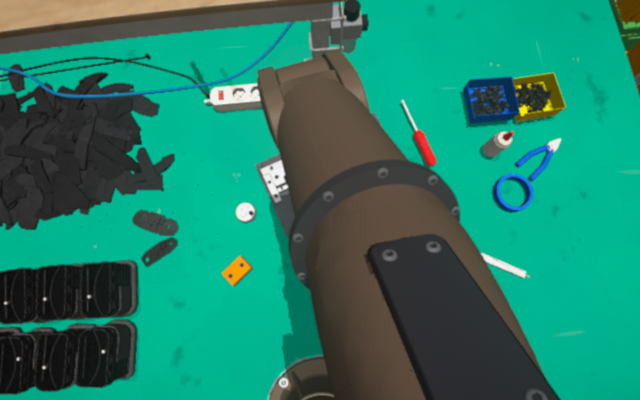

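Run:
```python
from wb import *
show([(278.3,68),(280,127),(190.6,68),(196.2,127)],.036)
show([(166,41),(620,41.5),(170,68),(195,128.5)],.026)
```

```text
[[59.3, 79.9], [21.0, 79.8], [59.2, 137.9], [20.8, 138.1]]
[[76.9, 156.2], [77.9, -151.9], [59.9, 155.5], [19.0, 142.4]]
```

```bash
python3 -c "
from h import *
print(ticket.job_done(), status.observe()['time'])"
```

```text
the job is handed in; nothing more can be done
the job is handed in; nothing more can be done
```

The long spacer is in the corner pocket, flush against the rail and the end stop by all my checks. I handed the job in at about 12.5 s of the 51 s allowed.

**What I did:**
- **Onto the rail:** With the jaws partly open, I pushed it across the plate with both fingertips. That squared it up and set it flat against the rail, with about 10 N of reaction, while its +y end was still about 50 mm short of the pocket mouth.
- **Into the pocket:** With the jaws shut, I slid it along the rail until the end stop pushed back with about 12 N.
- **Seating check:** A last nudge towards the rail gave about 6 N, with the fingertips stopping at the same place as at the first rail contact, so it was already seated.

**Last checks:**
- **Spacer position:** The last wrist picture puts its edges at x ≈ 21 to 59 mm and y ≈ 80 to 138 mm in the fixture frame. Home is 20 to 60 mm and 80 to 140 mm. The 1–2 mm differences are within the calibration error, and no gap or tilt is visible.
- **Forces:** The highest wrist-force reading I saw was about 12.5 N. It is only read at the end of each move.
- **Other objects:** The arm never came near the short spacer, the counter or the screwdriver. They look unmoved by eye, but I did not measure their positions again.

I did not repeat the push towards the end stop after the last nudge. That contact rests on the 12 N reading and the final picture.

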